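# Open the filter bay of the bench dust extractor

## Robot

A 7-joint arm with a two-finger parallel gripper is mounted at the origin on the work surface; the furniture and walls round the work are solid. World frame = base frame: x ahead of the robot, y to its left, z up, the work surface at z = 0. Lengths are in m, angles in rad, forces in N, time in s.
With the tool pointing down it reaches from about 0.4 to 0.875 m from the base axis. Payload 6.5 kg.
Tool frame: the origin (TCP) lies on the centre line of the jaws, within the pads' length; the fingertips stand 25 mm ahead of it and the grasp point (between the pads) lies 6 mm ahead of it; z points along the fingers, y is the line along which they close (so a half turn about z gives the same grasp; the last joint's range is limited). The gripper opens to 88 mm and grips with 3 to 60 N. Pads are 18 mm wide; open, the fingers measure 123 mm over their backs; the gripper's body (75 mm by 187 mm) begins 45 mm behind the grasp point.
Start: joints at [-1.319, 0.536, -0.004, 1.538, 0.003, 1.067, -0.071], TCP at [0.203, 0.617, 0.264] pointing down, gripper open.
Joint ranges: [-2.7, 2.7], [-0.37, 2.16], [-1.27, 1.26], [0.24, 2.4], [-1.31, 4.45], [0.19, 1.91], [-2.76, 2.76]. Speed limits (rad/s): [2.39, 2.39, 3.14, 3.14, 3.14, 3.14, 3.14].

## Interface

Orientations are given as a 3x3 rotation matrix whose columns are the frame's x, y, z axes.
In Python, from plant import bot gives the robot as it stands.
- The arm moves only by the tool drive_tool, never from a script. Its argument "plan" is a list of rows, each an object of numbers: "dx", "dy", "dz": the shift along the world's x, y, z in units of 0.25 m (1.0 is 0.25 m); "rx", "ry", "rz": the turn, a rotation vector about the world's x, y, z in units of 90 degrees (1.0 is 90 degrees). In form: [{"dx": .., "dy": .., "dz": .., "rx": .., "ry": .., "rz": ..}, ...]. A call has 1 to 10 rows; each row is the pose to reach, as a shift and turn from the pose commanded when the call began; what a row does not reach only later rows make up. A row lasts 1/10 s, in which the tool goes at most 50 mm and 8.59 degrees, less where a joint would pass 70% of its speed; a pose out of reach is approached as far as the arm can. A call with a number of a shift or a turn outside -1 to 1 is refused whole. A call with a gripper value outside its range is refused whole. "gripper" is the opening, from 0 (shut) to 1 (fully open), set as the call begins (left out, the last holds). The fingers move at their own pace and stop on an object; "force" is the grip in N (left out, the last holds). Time passes only in rows, so rows that repeat a pose let the fingers close. It gives the time, the measured TCP pose, the force, the opening and the grip force at its end, in the units of the state.
- bot.read_state(): the state, without advancing time (a new reading comes with each control period).
- bot.capture(name): name is "scene" or "top" or "wrist"; returns a dict with "image" (420x560x3 uint8, red, green, blue), "camera_matrix" (3x3 intrinsics, pixels), "k1" (the pictures are not rectified: a ray, as slopes to the right and down, at radius r is drawn at 1 + k1 r^2 times it, then the intrinsics apply), "extrinsics" (4x4, takes a point from world to camera coordinates); the wrist camera has in their place "tool_from_camera" (4x4, takes a point from camera to tool coordinates, whose origin is the TCP and whose axes are the flange's). Camera axes: x right, y down, z forward; pixel columns grow to the right and rows downward; lengths in m; the calibration is good to about 2 mm. A picture is of the moment at which its call begins: read the wrist's pose just before it. There is no depth.
- bot.sign_off(): hands the job in; it is judged then, once.
The state is a dict: "t": time; "q": joint angles; "joint_vel": joint speeds; "tau": joint torques, N m; "tcp_pos": TCP position; "ee_rot": TCP orientation; "ft_force": force on the tool from outside, world axes, zero at the start; "wrist_torque": the same for the moment, N m; "grip_width": finger opening in m; "finger_force": force on a finger pad.
Only numpy, scipy, OpenCV 4.12 (cv2) and the standard library are available. Lean on these libraries where they do the work, as an engineer would, in place of code of your own. Each camera call takes 0.05 s, during which the arm holds its last target. There are 200 camera calls.

## Task

The dust extractor on the bench needs a new filter. Switch it off at the red rocker, then press the green snap tab in so that the filter cover springs loose, and then push the cover by its ridge off its seat, along its guides, until it comes up against the stop and the whole filter lies open. Only press and push with the fingertips: nothing is picked up, and the loose things on the bench stay where they are.

Things in the scene. Friction and masses are not known exactly. Their poses are not given: they have to be found in the camera images.
- extractor: low grey dust extractor, 210 x 165 x 69 mm, fixed. Origin: centre of its underside, z up. +x: the way the cover slides off. A dark control strip 40 mm wide, 69 mm high, runs along its +y side; its dial and lamp are not needed. Cover guides run along x, centre line y = -20 mm: bay at x -92 to 0 mm, parking deck at x 0 to 96 mm (53 mm high, runners 56 mm).
- switch_press (a point): press point on the red V-shaped rocker switch (26 mm wide in the extractor's y, 48 mm long in x): on its raised -x half, 18 mm from the pivot, 80 mm above the bench when on. Pressed straight down with about 2 N it sinks 7 mm until that half lies level, 73 mm above the bench. Moves with the rocker.
- rocker (a joint): angle of the rocker switch in rad: 0 to 0.03 is on (-x half raised), 0.36 fully off (-x half level). It stays where it is left.
- tab_press (a point): press point on the green snap tab, a sprung tongue 44 mm wide (y), 55 mm long (x), on the deck before the cover's +x edge; hinged at its +x end, the tooth at its -x end blocks the cover. 20 mm from the tooth's face, 60 mm above the bench at rest. Pressed down 5 to 6 mm (about 4 N) it frees the cover, which springs 9 mm in +x over the tooth. Bottoms at about 7 mm. Moves with the tab.
- tab (a joint): angle of the snap tab in rad: 0 at rest, cover freed at about 0.15, stop at 0.21. It springs back unless the cover lies on it.
- cover: filter cover, grey slotted plate 92 (x) x 104 (y) x 6 mm, 0.16 kg, axes as the extractor's, held down at its side edges by lips 69 mm high. Origin: centre of its underside, 56 mm above the bench; in the extractor's frame x = -46 mm latched, -37 released, +49.5 at the stop; y = -20. Push in +x (about 2 N) on its ridge.
- dropper: small amber dropper bottle, 33 mm across, 102 mm tall, standing on the bench beside the extractor; leave it alone. Origin: centre of its underside.
- brush: thin dark brush, 185 mm long, 12 mm thick, lying before the extractor; leave it alone. Origin: centre of its underside.
- sherd: clay sherd, 89 x 104 x 25 mm, lying beside the extractor; leave it alone. Origin: centre of its underside.
- new_filter: the fresh white pleated filter, 68 x 85 x 10 mm, lying ready on the bench; leave it alone. Origin: centre of its underside.
- ridge (a point): middle of the -x face of the ridge that stands across the middle of the cover: 60 mm long (y), 8 mm thick (x), 14 mm high above the plate; the plate's top is 62 mm, the ridge's top 76 mm above the bench, this point 69 mm. Push here in +x with the fingertips just above the plate; 38 mm of plate lie free behind it. Moves with the cover.

How it is judged:
By the outcome, as a careful person would: the job done as asked, in the order asked, and still so for the second after the job is handed in, with the robot touching nothing.
It also fails if it takes over 42 s, if anything falls off the work surface, if the arm or the gripper's body presses on something with over 40 N, if the wrist force passes 120 N, or if a joint passes its speed limit or range.

## Working session

There is one attempt and no reset: what is moved stays moved. The work goes in short steps, Python scripts to look and compute and a tool call to move; the robot and the scene stay as the last step left them, time stands still between calls to the robot, and variables do not carry over. Pictures are saved under pics/ and viewed, at most 10 in all, crops included, and the job is handed in when it is done.

Besides the shell and the picture viewer there is one more tool, called after "Emit:" by a JSON object that holds its "method" and its "body", one argument or row to a line. drive_tool: Moves the arm, as the interface text tells. Its arguments: {"type":"object","properties":{"plan":{"type":"array","items":{"type":"object","properties":{"dx":{"type":"number"},"dy":{"type":"number"},"dz":{"type":"number"},"rx":{"type":"number"},"ry":{"type":"number"},"rz":{"type":"number"}}}},"gripper":{"type":"number"},"force":{"type":"number"}},"required":["plan"]}

```bash
mkdir -p pics
cat > h.py <<'E'
import numpy as np, cv2
from plant import bot
def snap(n,f):
    s=bot.read_state(); c=bot.capture(n); cv2.imwrite('pics/'+f,cv2.cvtColor(c['image'],cv2.COLOR_RGB2BGR))
    c['s']=s
    import pickle; pickle.dump(c,open('pics/'+f+'.pkl','wb')); return c
def ray(c,uv):
    K=np.array(c['camera_matrix']); d=((np.array(uv,float)-K[:2,2])/[K[0,0],K[1,1]])
    u=d.copy()
    for _ in range(20): u=d/(1+c['k1']*(u@u))
    v=np.array([u[0],u[1],1.])
    if 'extrinsics' in c:
        E=np.array(c['extrinsics']); return -E[:3,:3].T@E[:3,3], E[:3,:3].T@v
    T=np.array(c['tool_from_camera']); R=np.array(c['s']['ee_rot']); p=np.array(c['s']['tcp_pos'])
    return p+R@T[:3,3], R@T[:3,:3]@v
def at(c,uv,z):
    o,d=ray(c,uv); return o+d*(z-o[2])/d[2]
E
python3 -c "
from h import *
snap('top','top1.png');snap('scene','scene1.png');s=bot.read_state();print(s['t'],s['tcp_pos'],s['ee_rot'])"
```

```text
0.1 [0.20294489 0.61699233 0.2629758 ] [[-9.49959624e-01  3.12372521e-01 -3.48900006e-04]
 [ 3.12372694e-01  9.49958548e-01 -1.43404876e-03]
 [-1.16516884e-04 -1.47127526e-03 -9.99998911e-01]]
```

View pics/top1.png

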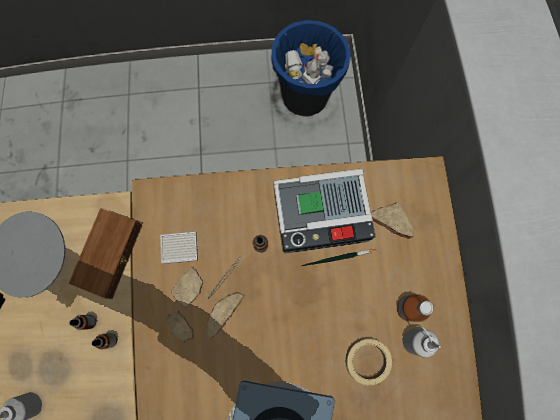

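View pics/scene1.png

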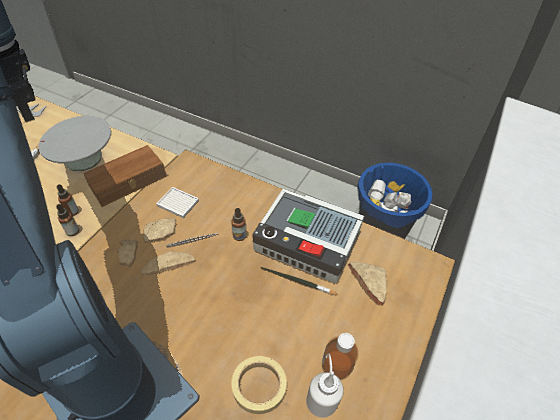

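The top view shows the extractor at about (325,212). The cover is to the right (345,195), the green tab at (310,203) and the rocker at (342,232), so extractor +x points left in the image. I'll enlarge it next.

```bash
python3 -c "
from h import *
i=cv2.imread('pics/top1.png')[160:260,265:385];cv2.imwrite('pics/crop1.png',cv2.resize(i,None,fx=6,fy=6,interpolation=cv2.INTER_CUBIC))
import pickle;c=pickle.load(open('pics/top1.png.pkl','rb'))
for uv,z in [((310,203),.06),((342,232),.08),((345,195),.07),((441,158),0),((134,180),0)]: print(uv,at(c,uv,z).round(3))
print(ray(c,(280,210)))"
```

```text
(310, 203) [0.526 0.025 0.06 ]
(342, 232) [ 0.468 -0.055  0.08 ]
(345, 195) [ 0.557 -0.051  0.07 ]
(441, 158) [ 0.721 -0.292  0.   ]
(134, 180) [0.521 0.465 0.   ]
(array([0.27860057, 0.06270255, 1.00310004]), array([ 0.22602668,  0.02786142, -0.97375577]))
```

View pics/crop1.png

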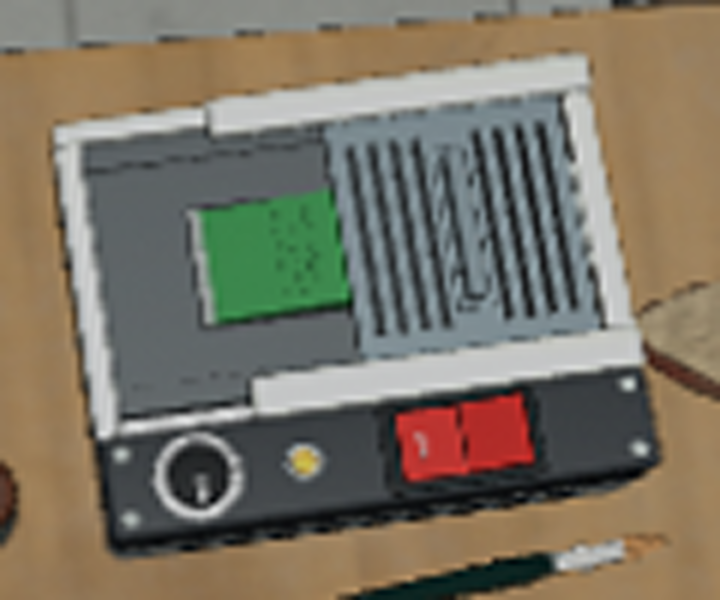

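The crop shows the control strip's corners at (105,435), (640,365), (112,548) and (658,458). The tab's corners are at (190,212), (212,325), (345,302) and (330,190). The rocker's -x half is centred at about (500,430).

```bash
cat > fit.py <<'E'
from h import *
from scipy.optimize import least_squares
import pickle
c=pickle.load(open('pics/top1.png.pkl','rb'))
P=[(105,42.5,69,105,435),(-105,42.5,69,640,365),(105,82.5,69,112,545),(-105,82.5,69,658,458),(55,-42,60,192,212),(55,2,60,212,325),(2,2,60,347,302),(2,-42,60,331,190),(-105,-82.5,69,588,57)]
W=np.array([at(c,(265+(p[3]+.5)/6-.5,160+(p[4]+.5)/6-.5),p[2]/1e3)[:2] for p in P]); L=np.array([p[:2] for p in P])/1e3
def tr(x,l): a=x[2]; return l@np.array([[np.cos(a),np.sin(a)],[-np.sin(a),np.cos(a)]])+x[:2]
r=least_squares(lambda x:(tr(x,L)-W).ravel(),[.53,-.03,1.7],loss='soft_l1',f_scale=.003)
x=r.x
print(x,((tr(x,L)-W)*1e3).round(1).tolist()); np.save('x.npy',x)
for n,l in dict(sw=(-.018-.0,.0625),tab=(.02,-.02),ridge=(-.05,-.02)).items(): print(n,tr(x,np.array(l)))
print('rocker half',at(c,(265+500/6-.4,160+430/6-.4),.08), 'pivot',at(c,(265+465/6-.4,160+435/6-.4),.073),
 'rocker half local', (at(c,(265+500/6-.4,160+430/6-.4),.08)[:2]-x[:2])@np.array([[np.cos(x[2]),-np.sin(x[2])],[np.sin(x[2]),np.cos(x[2])]]),
 'pivot local', (at(c,(265+462/6-.4,160+435/6-.4),.073)[:2]-x[:2])@np.array([[np.cos(x[2]),-np.sin(x[2])],[np.sin(x[2]),np.cos(x[2])]]))
E
python3 fit.py
```

```text
[ 0.51760054 -0.00755077  1.88796204] [[-1.9, 3.1], [1.0, -2.0], [0.3, 0.5], [-2.9, -3.0], [0.8, -0.6], [1.5, 0.7], [-0.2, -0.4], [-1.1, 0.3], [1.9, 1.3]]
sw [ 0.46383159 -0.04414517]
tab [0.53036551 0.01768919]
ridge [ 0.55219675 -0.04881943]
rocker half [ 0.4724043  -0.06800365  0.08      ] pivot [ 0.46965617 -0.05632319  0.073     ] rocker half local [-0.04334211  0.06179573] pivot local [-0.03027159  0.06060898]
```

Emit:
{"method": "drive_tool", "body": {
  "plan": [
    {"dx":0.08,"dy":-0.17,"rz":-0.04},
    {"dx":0.16,"dy":-0.34,"rz":-0.08},
    {"dx":0.24,"dy":-0.51,"rz":-0.12},
    {"dx":0.32,"dy":-0.68,"rz":-0.16},
    {"dx":0.4,"dy":-0.86,"rz":-0.2}
  ],
  "gripper": 0
}}

```text
schema error: expected keys dx, dy, dz, rx, ry, rz
```

Emit:
{"method": "drive_tool", "body": {
  "plan": [
    {"dx":0.08,"dy":-0.17,"rz":-0.04},
    {"dx":0.16,"dy":-0.34,"rz":-0.08},
    {"dx":0.24,"dy":-0.51,"rz":-0.12},
    {"dx":0.32,"dy":-0.68,"rz":-0.16},
    {"dx":0.4,"dy":-0.86,"rz":-0.2}
  ]
}}

```text
schema error: expected keys dx, dy, dz, rx, ry, rz
```

Emit:
{"method": "drive_tool", "body": {
  "plan": [
    {"dx":0.08,"dy":-0.17,"rz":-0.04},
    {"dx":0.16,"dy":-0.34,"rz":-0.08},
    {"dx":0.24,"dy":-0.51,"rz":-0.12},
    {"dx":0.32,"dy":-0.68,"rz":-0.16},
    {"dx":0.4,"dy":-0.86,"rz":-0.196},
    {"dx":0.4,"dy":-0.86,"rz":-0.196},
    {"dx":0.4,"dy":-0.86,"rz":-0.196}
  ]
}}

```text
schema error: expected keys dx, dy, dz, rx, ry, rz
```

```bash
python3 -c "
from h import *
c=snap('wrist','w1.png');s=c['s'];print(s['t'],s['tcp_pos'],s['ee_rot'],s['q'],s['ft_force'],s['grip_width'],c['tool_from_camera'])"
```

```text
0.1 [0.20294489 0.61699233 0.2629758 ] [[-9.49959624e-01  3.12372521e-01 -3.48900006e-04]
 [ 3.12372694e-01  9.49958548e-01 -1.43404876e-03]
 [-1.16516884e-04 -1.47127526e-03 -9.99998911e-01]] [-1.31923473  0.53705065 -0.00443685  1.53871443  0.00260681  1.06730916
 -0.07120153] [ 0.02652793 -0.15873658 -0.27775798] 0.08811418550864629 [[-8.48430444e-04 -9.62862575e-01 -2.69990632e-01  6.99601271e-02]
 [ 9.99999505e-01 -6.76792276e-04 -7.28810733e-04 -6.93693559e-04]
 [ 5.19017005e-04 -2.69991117e-01  9.62862673e-01 -1.19595200e-01]
 [ 0.00000000e+00  0.00000000e+00  0.00000000e+00  1.00000000e+00]]
```

View pics/w1.png

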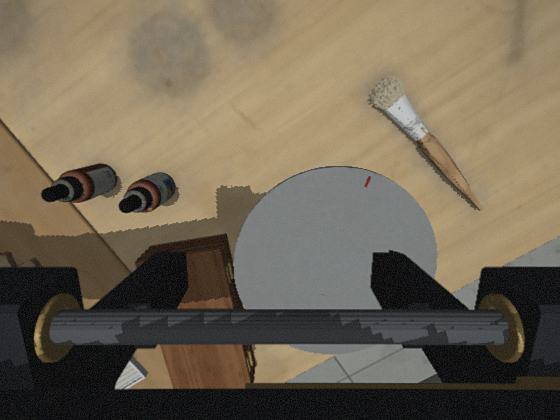

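The wrist view shows only the start area, because no move was made: every row needs all six keys.

Emit:
{"method": "drive_tool", "body": {
  "plan": [
    {"dx":0.08,"dy":-0.17,"dz":0,"rx":0,"ry":0,"rz":-0.04},
    {"dx":0.16,"dy":-0.34,"dz":0,"rx":0,"ry":0,"rz":-0.08},
    {"dx":0.24,"dy":-0.51,"dz":0,"rx":0,"ry":0,"rz":-0.12},
    {"dx":0.32,"dy":-0.68,"dz":0,"rx":0,"ry":0,"rz":-0.16},
    {"dx":0.4,"dy":-0.86,"dz":0,"rx":0,"ry":0,"rz":-0.2}
  ],
  "gripper": 0
}}

```text
t: 0.65
tcp_pos: [0.3036, 0.4007, 0.2636]
ee_rot: [[-0.806, 0.593, 0.0], [0.593, 0.806, 0.0], [0.0, 0.0, -1.0]]
ft_force: [0.4, 0.2, 0.6]
grip_width: 0.0507
finger_force: 0.0
```

Emit:
{"method": "drive_tool", "body": {
  "plan": [
    {"dx":0.08,"dy":-0.17,"dz":0,"rx":0,"ry":0,"rz":-0.04},
    {"dx":0.16,"dy":-0.34,"dz":0,"rx":0,"ry":0,"rz":-0.08},
    {"dx":0.24,"dy":-0.51,"dz":0,"rx":0,"ry":0,"rz":-0.12},
    {"dx":0.32,"dy":-0.68,"dz":0,"rx":0,"ry":0,"rz":-0.16},
    {"dx":0.4,"dy":-0.86,"dz":0,"rx":0,"ry":0,"rz":-0.2}
  ]
}}

```text
t: 1.15
tcp_pos: [0.4035, 0.1859, 0.2638]
ee_rot: [[-0.583, 0.812, 0.0], [0.812, 0.583, 0.0], [0.0, 0.0, -1.0]]
ft_force: [0.4, -0.2, 0.1]
grip_width: 0.0103
finger_force: 0.0
```

Emit:
{"method": "drive_tool", "body": {
  "plan": [
    {"dx":0.08,"dy":-0.17,"dz":0,"rx":0,"ry":0,"rz":-0.04},
    {"dx":0.16,"dy":-0.34,"dz":0,"rx":0,"ry":0,"rz":-0.08},
    {"dx":0.24,"dy":-0.51,"dz":0,"rx":0,"ry":0,"rz":-0.12},
    {"dx":0.32,"dy":-0.68,"dz":0,"rx":0,"ry":0,"rz":-0.16},
    {"dx":0.4,"dy":-0.86,"dz":0,"rx":0,"ry":0,"rz":-0.196},
    {"dx":0.4,"dy":-0.86,"dz":0,"rx":0,"ry":0,"rz":-0.196},
    {"dx":0.4,"dy":-0.86,"dz":0,"rx":0,"ry":0,"rz":-0.196}
  ]
}}

```text
t: 1.85
tcp_pos: [0.5029, -0.0284, 0.2634]
ee_rot: [[-0.309, 0.951, -0.001], [0.951, 0.309, -0.0], [-0.0, -0.001, -1.0]]
ft_force: [0.5, 0.1, 0.3]
grip_width: 0.0005
finger_force: 0.0
```

```bash
python3 -c "
from h import *
c=snap('wrist','w2.png');s=c['s'];print(s['t'],s['tcp_pos'],s['ee_rot'],s['q'],s['ft_force'],s['grip_width'])"
```

```text
1.85 [ 0.50293966 -0.02839617  0.26343202] [[-3.09491731e-01  9.50901878e-01 -6.97540455e-04]
 [ 9.50902133e-01  3.09491618e-01 -2.66153933e-04]
 [-3.72033505e-05 -7.45665148e-04 -9.99999721e-01]] [-0.43284657  0.30776617  0.48608205  1.94202827 -0.17660434  0.93379191
  0.45413771] [0.47434332 0.12235095 0.25777727] 0.0005205358496626839
```

View pics/w2.png

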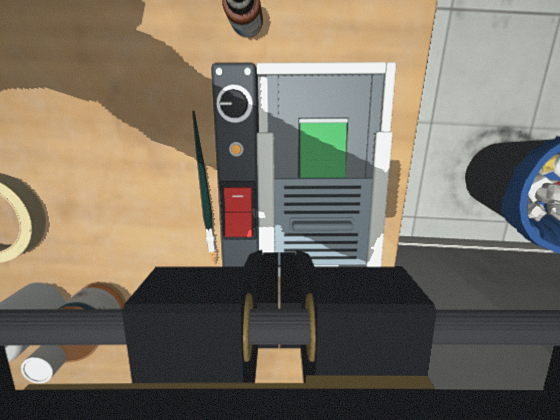

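The wrist view shows the tab's corners at (299,118), (347,118), (347,178) and (299,178). The rocker spans columns 224–252, with its pivot at row 211 and its ends at rows 187 and 238. The ridge is at about (322,226).

```bash
cat > fit2.py <<'E'
from h import *
import pickle
from scipy.optimize import least_squares
c=pickle.load(open('pics/w2.png.pkl','rb'))
P=[(105,82.5,69,213,64),(105,42.5,69,256,64),(55,-42,60,347,119),(55,2,60,299,119),(2,2,60,299,178),(2,-42,60,347,178),(105,-82.5,62,394,64)]
W=np.array([at(c,p[3:],p[2]/1e3)[:2] for p in P]); L=np.array([p[:2] for p in P])/1e3
def R(a): return np.array([[np.cos(a),np.sin(a)],[-np.sin(a),np.cos(a)]])
tr=lambda x,l:l@R(x[2])+x[:2]
x=least_squares(lambda x:(tr(x,L)-W).ravel(),[.53,-.03,1.9],loss='soft_l1',f_scale=.003).x
print(x,((tr(x,L)-W)@R(x[2]).T*1e3).round(1).tolist()); np.save('x2.npy',x)
for n,uv,z in [('pivot',(238,211),.073),('rk-x',(238,237),.082),('rk+x',(238,187),.073),('ridge',(322,226),.076)]:
    p=at(c,uv,z)[:2]; print(n,p,((p-x[:2])@R(x[2]).T*1e3).round(1))
for n,l in dict(sw=(-.047,.0625),tab=(.023,-.02),ridgeface=(-.05,-.02)).items(): print(n,tr(x,np.array(l)))
E
python3 fit2.py
```

```text
[ 0.51993672 -0.01040331  1.89478229] [[0.9, 3.4], [1.2, 0.8], [-1.9, -0.6], [-2.4, -1.5], [0.2, -1.1], [0.7, 2.0], [1.6, -2.1]]
pivot [ 0.46931495 -0.05655129] [-27.6  62.7]
rk-x [ 0.47683419 -0.07874888] [-51.1  62.6]
rk+x [ 0.46277218 -0.03384152] [-4.  61.7]
ridge [ 0.55116245 -0.04496418] [-42.7 -18.6]
sw [ 0.47565069 -0.07485482]
tab [0.53157421 0.01776704]
ridgeface [ 0.55481359 -0.05143506]
```

Emit:
{"method": "drive_tool", "body": {
  "plan": [
    {"dx":-0.11,"dy":-0.18,"dz":-0.1,"rx":0,"ry":0,"rz":0},
    {"dx":-0.11,"dy":-0.18,"dz":-0.3,"rx":0,"ry":0,"rz":0},
    {"dx":-0.11,"dy":-0.18,"dz":-0.45,"rx":0,"ry":0,"rz":0},
    {"dx":-0.11,"dy":-0.18,"dz":-0.55,"rx":0,"ry":0,"rz":0},
    {"dx":-0.11,"dy":-0.18,"dz":-0.55,"rx":0,"ry":0,"rz":0},
    {"dx":-0.11,"dy":-0.18,"dz":-0.55,"rx":0,"ry":0,"rz":0}
  ]
}}

```text
t: 2.5
tcp_pos: [0.4756, -0.0713, 0.1266]
ee_rot: [[-0.314, 0.95, -0.0], [0.95, 0.314, 0.001], [0.001, -0.0, -1.0]]
ft_force: [-0.6, 0.0, 0.1]
grip_width: 0.0005
finger_force: 0.0
```

Emit:
{"method": "drive_tool", "body": {
  "plan": [
    {"dx":0,"dy":0,"dz":-0.03,"rx":0,"ry":0,"rz":0},
    {"dx":0,"dy":0,"dz":-0.06,"rx":0,"ry":0,"rz":0},
    {"dx":0,"dy":0,"dz":-0.08,"rx":0,"ry":0,"rz":0},
    {"dx":0,"dy":0,"dz":-0.09,"rx":0,"ry":0,"rz":0},
    {"dx":0,"dy":0,"dz":-0.1,"rx":0,"ry":0,"rz":0},
    {"dx":0,"dy":0,"dz":-0.105,"rx":0,"ry":0,"rz":0},
    {"dx":0,"dy":0,"dz":-0.11,"rx":0,"ry":0,"rz":0},
    {"dx":0,"dy":0,"dz":-0.11,"rx":0,"ry":0,"rz":0}
  ]
}}

```text
t: 3.3
tcp_pos: [0.4755, -0.0724, 0.0986]
ee_rot: [[-0.312, 0.95, -0.0], [0.95, 0.312, 0.0], [0.0, -0.0, -1.0]]
ft_force: [-0.4, 0.2, 0.3]
grip_width: 0.0005
finger_force: 0.2
```

Emit:
{"method": "drive_tool", "body": {
  "plan": [
    {"dx":0,"dy":0,"dz":-0.004,"rx":0,"ry":0,"rz":0},
    {"dx":0,"dy":0,"dz":-0.008,"rx":0,"ry":0,"rz":0},
    {"dx":0,"dy":0,"dz":-0.008,"rx":0,"ry":0,"rz":0}
  ]
}}

```text
t: 3.6
tcp_pos: [0.4756, -0.0725, 0.098]
ee_rot: [[-0.311, 0.95, -0.0], [0.95, 0.311, 0.001], [0.001, 0.0, -1.0]]
ft_force: [-5.4, 0.4, 21.2]
grip_width: 0.0008
finger_force: 10.7
```

Emit:
{"method": "drive_tool", "body": {
  "plan": [
    {"dx":0,"dy":0,"dz":0.06,"rx":0,"ry":0,"rz":0},
    {"dx":0,"dy":0,"dz":0.13,"rx":0,"ry":0,"rz":0},
    {"dx":0.11,"dy":0.18,"dz":0.14,"rx":0,"ry":0,"rz":0},
    {"dx":0.224,"dy":0.36,"dz":0.14,"rx":0,"ry":0,"rz":0},
    {"dx":0.224,"dy":0.36,"dz":0.06,"rx":0,"ry":0,"rz":0},
    {"dx":0.224,"dy":0.36,"dz":-0.02,"rx":0,"ry":0,"rz":0},
    {"dx":0.224,"dy":0.36,"dz":-0.02,"rx":0,"ry":0,"rz":0},
    {"dx":0.224,"dy":0.36,"dz":-0.02,"rx":0,"ry":0,"rz":0}
  ]
}}

```text
t: 4.4
tcp_pos: [0.531, 0.0172, 0.0917]
ee_rot: [[-0.311, 0.95, -0.001], [0.95, 0.311, -0.0], [0.0, -0.001, -1.0]]
ft_force: [-0.3, 1.2, 0.3]
grip_width: 0.0004
finger_force: 0.0
```

```bash
python3 -c "
from h import *
c=snap('wrist','w3.png');s=c['s'];print(s['t'],s['tcp_pos'],s['ft_force'])"
```

```text
4.4 [0.53104335 0.01719198 0.09169624] [-0.2503415   1.17853539  0.27064917]
```

View pics/w3.png

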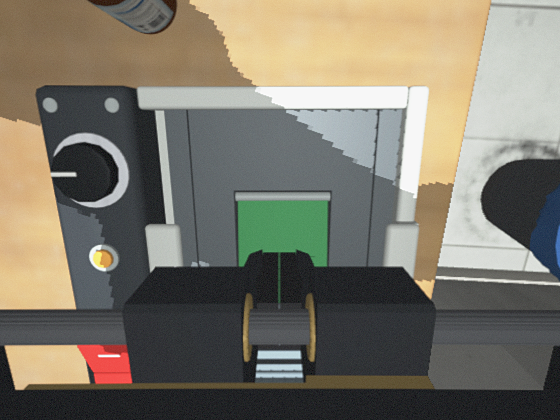

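The fingers are centred across the tab (columns 236–328, fingers at 280), with the hinge edge at row 195. I'll press now.

Emit:
{"method": "drive_tool", "body": {
  "plan": [
    {"dx":0,"dy":0,"dz":-0.02,"rx":0,"ry":0,"rz":0},
    {"dx":0,"dy":0,"dz":-0.03,"rx":0,"ry":0,"rz":0},
    {"dx":0,"dy":0,"dz":-0.036,"rx":0,"ry":0,"rz":0},
    {"dx":0,"dy":0,"dz":-0.042,"rx":0,"ry":0,"rz":0},
    {"dx":0,"dy":0,"dz":-0.044,"rx":0,"ry":0,"rz":0},
    {"dx":0,"dy":0,"dz":-0.044,"rx":0,"ry":0,"rz":0}
  ]
}}

```text
t: 5.05
tcp_pos: [0.5316, 0.0174, 0.0807]
ee_rot: [[-0.311, 0.95, -0.0], [0.95, 0.311, 0.0], [0.0, 0.0, -1.0]]
ft_force: [1.0, -0.9, 0.3]
grip_width: 0.0004
finger_force: 0.6
```

Emit:
{"method": "drive_tool", "body": {
  "plan": [
    {"dx":0,"dy":0,"dz":-0.004,"rx":0,"ry":0,"rz":0},
    {"dx":0,"dy":0,"dz":-0.006,"rx":0,"ry":0,"rz":0},
    {"dx":0,"dy":0,"dz":-0.006,"rx":0,"ry":0,"rz":0}
  ]
}}

```text
t: 5.35
tcp_pos: [0.5316, 0.0175, 0.0792]
ee_rot: [[-0.312, 0.95, 0.0], [0.95, 0.312, 0.0], [0.0, 0.0, -1.0]]
ft_force: [0.3, -1.1, 2.6]
grip_width: 0.0005
finger_force: 1.1
```

```bash
python3 -c "
from h import *
c=snap('top','top2.png');i=c['image'][160:260,265:385,::-1];a=cv2.imread('pics/top1.png')[160:260,265:385]
cv2.imwrite('pics/w4.png',np.vstack([cv2.resize(x,None,fx=3,fy=3,interpolation=cv2.INTER_CUBIC) for x in(a,i)]))"
```

```text
(no output)
```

View pics/w4.png

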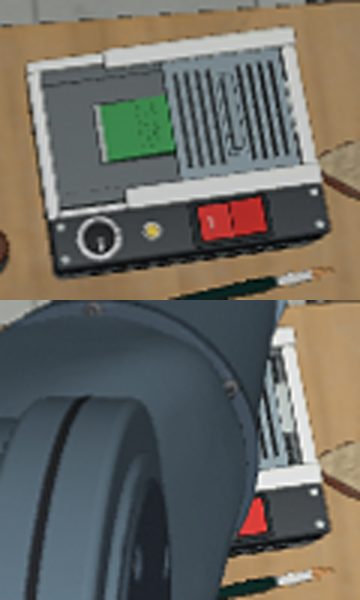

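A gap seems to have opened at the cover's right end near (290,440). I'll lift and go over the ridge to check from close by.

Emit:
{"method": "drive_tool", "body": {
  "plan": [
    {"dx":0,"dy":0,"dz":0.1,"rx":0,"ry":0,"rz":0},
    {"dx":0,"dy":0,"dz":0.26,"rx":0,"ry":0,"rz":0},
    {"dx":0.05,"dy":-0.15,"dz":0.4,"rx":0,"ry":0,"rz":0},
    {"dx":0.098,"dy":-0.306,"dz":0.5,"rx":0,"ry":0,"rz":0},
    {"dx":0.098,"dy":-0.306,"dz":0.5,"rx":0,"ry":0,"rz":0},
    {"dx":0.098,"dy":-0.306,"dz":0.5,"rx":0,"ry":0,"rz":0}
  ]
}}

```text
t: 6.0
tcp_pos: [0.556, -0.0598, 0.2045]
ee_rot: [[-0.31, 0.951, 0.0], [0.951, 0.31, 0.0], [0.0, 0.001, -1.0]]
ft_force: [-0.4, 1.2, -0.4]
grip_width: 0.0005
finger_force: 0.0
```

```bash
python3 -c "
from h import *
c=snap('wrist','w5.png');s=c['s'];print(s['t'],s['tcp_pos'],s['ft_force'])"
```

```text
6.0 [ 0.5560272  -0.05976436  0.20448726] [-0.40324663  1.22338317 -0.44056414]
```

View pics/w5.png

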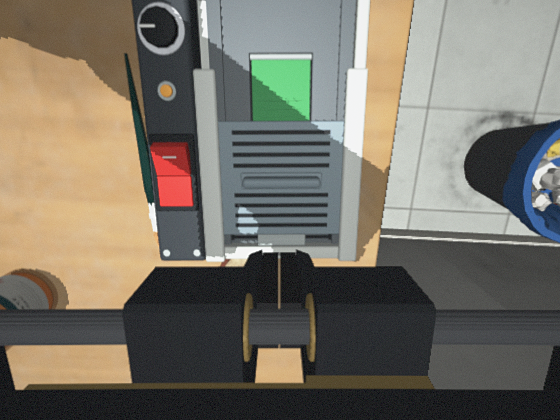

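The cover has sprung: a gap shows at rows 235–245, the cover's edge is at row 121 and the ridge spans rows 173–190 at column 282.

```bash
python3 -c "
from h import *
import pickle
c=pickle.load(open('pics/w5.png.pkl','rb'));x=np.load('x2.npy');a=x[2];R=np.array([[np.cos(a),np.sin(a)],[-np.sin(a),np.cos(a)]])
for n,uv,z in [('edge',(280,121),.062),('hinge',(280,55),.06),('ridge-x',(282,189),.076),('tcp',None,0)]:
  p=at(c,uv,z)[:2] if uv else c['s']['tcp_pos'][:2]
  print(n,p,((p-x[:2])@R.T*1e3).round(1))"
```

```text
edge [0.53504965 0.00472889] [  9.5 -19.1]
hinge [0.52076793 0.04857877] [ 55.6 -19.6]
ridge-x [ 0.55185462 -0.04209353] [-40.2 -20.2]
tcp [ 0.5560272  -0.05976436] [-58.3 -18.5]
```

Emit:
{"method": "drive_tool", "body": {
  "plan": [
    {"dx":0,"dy":0,"dz":-0.15,"rx":0,"ry":0,"rz":0},
    {"dx":0,"dy":0,"dz":-0.3,"rx":0,"ry":0,"rz":0},
    {"dx":0,"dy":0,"dz":-0.4,"rx":0,"ry":0,"rz":0},
    {"dx":0,"dy":0,"dz":-0.44,"rx":0,"ry":0,"rz":0},
    {"dx":0,"dy":0,"dz":-0.456,"rx":0,"ry":0,"rz":0},
    {"dx":0,"dy":0,"dz":-0.456,"rx":0,"ry":0,"rz":0},
    {"dx":0,"dy":0,"dz":-0.456,"rx":0,"ry":0,"rz":0}
  ]
}}

```text
t: 6.75
tcp_pos: [0.5568, -0.0589, 0.0912]
ee_rot: [[-0.312, 0.95, 0.002], [0.95, 0.312, 0.0], [-0.0, 0.002, -1.0]]
ft_force: [0.3, 0.2, 0.4]
grip_width: 0.0
finger_force: 0.0
```

Emit:
{"method": "drive_tool", "body": {
  "plan": [
    {"dx":-0.008,"dy":0.024,"dz":0,"rx":0,"ry":0,"rz":0},
    {"dx":-0.016,"dy":0.048,"dz":0,"rx":0,"ry":0,"rz":0},
    {"dx":-0.024,"dy":0.072,"dz":0,"rx":0,"ry":0,"rz":0},
    {"dx":-0.034,"dy":0.102,"dz":0,"rx":0,"ry":0,"rz":0},
    {"dx":-0.044,"dy":0.132,"dz":0,"rx":0,"ry":0,"rz":0},
    {"dx":-0.054,"dy":0.162,"dz":0,"rx":0,"ry":0,"rz":0},
    {"dx":-0.064,"dy":0.192,"dz":0,"rx":0,"ry":0,"rz":0},
    {"dx":-0.074,"dy":0.222,"dz":0,"rx":0,"ry":0,"rz":0},
    {"dx":-0.084,"dy":0.252,"dz":0,"rx":0,"ry":0,"rz":0},
    {"dx":-0.094,"dy":0.282,"dz":0,"rx":0,"ry":0,"rz":0}
  ]
}}

```text
t: 7.75
tcp_pos: [0.5324, 0.0121, 0.0902]
ee_rot: [[-0.312, 0.95, -0.0], [0.95, 0.312, -0.0], [0.0, -0.0, -1.0]]
ft_force: [1.0, -2.0, 1.9]
grip_width: 0.0
finger_force: 0.9
```

Emit:
{"method": "drive_tool", "body": {
  "plan": [
    {"dx":-0.007,"dy":0.02,"dz":0,"rx":0,"ry":0,"rz":0},
    {"dx":-0.013,"dy":0.04,"dz":0,"rx":0,"ry":0,"rz":0},
    {"dx":-0.018,"dy":0.054,"dz":0,"rx":0,"ry":0,"rz":0},
    {"dx":-0.022,"dy":0.066,"dz":0,"rx":0,"ry":0,"rz":0},
    {"dx":-0.024,"dy":0.072,"dz":0,"rx":0,"ry":0,"rz":0},
    {"dx":-0.024,"dy":0.072,"dz":0,"rx":0,"ry":0,"rz":0}
  ]
}}

```text
t: 8.35
tcp_pos: [0.5265, 0.0297, 0.0902]
ee_rot: [[-0.312, 0.95, -0.0], [0.95, 0.312, 0.0], [0.0, -0.0, -1.0]]
ft_force: [0.2, -0.3, 0.3]
grip_width: 0.0001
finger_force: 0.2
```

Emit:
{"method": "drive_tool", "body": {
  "plan": [
    {"dx":-0.001,"dy":0.004,"dz":0,"rx":0,"ry":0,"rz":0},
    {"dx":-0.003,"dy":0.008,"dz":0,"rx":0,"ry":0,"rz":0},
    {"dx":-0.004,"dy":0.012,"dz":0,"rx":0,"ry":0,"rz":0},
    {"dx":-0.004,"dy":0.012,"dz":0,"rx":0,"ry":0,"rz":0}
  ]
}}

```text
t: 8.75
tcp_pos: [0.5264, 0.0299, 0.0905]
ee_rot: [[-0.31, 0.951, 0.002], [0.951, 0.31, -0.003], [-0.003, 0.001, -1.0]]
ft_force: [2.3, -8.2, 1.3]
grip_width: 0.0006
finger_force: 3.8
```

It's on the stop: no motion and 8 N. I'll back off, lift clear and check.

Emit:
{"method": "drive_tool", "body": {
  "plan": [
    {"dx":0.012,"dy":-0.035,"dz":0,"rx":0,"ry":0,"rz":0},
    {"dx":0.016,"dy":-0.05,"dz":0,"rx":0,"ry":0,"rz":0},
    {"dx":0.016,"dy":-0.05,"dz":0.12,"rx":0,"ry":0,"rz":0},
    {"dx":0.03,"dy":-0.09,"dz":0.3,"rx":0,"ry":0,"rz":0},
    {"dx":0.06,"dy":-0.2,"dz":0.48,"rx":0,"ry":0,"rz":0},
    {"dx":0.1,"dy":-0.3,"dz":0.64,"rx":0,"ry":0,"rz":0},
    {"dx":0.1,"dy":-0.3,"dz":0.64,"rx":0,"ry":0,"rz":0},
    {"dx":0.1,"dy":-0.3,"dz":0.64,"rx":0,"ry":0,"rz":0}
  ]
}}

```text
t: 9.55
tcp_pos: [0.5509, -0.0427, 0.2508]
ee_rot: [[-0.311, 0.951, 0.001], [0.951, 0.311, 0.001], [0.001, 0.002, -1.0]]
ft_force: [0.7, 0.8, -0.7]
grip_width: 0.0004
finger_force: 0.0
```

```bash
python3 -c "
from h import *
c=snap('wrist','w6.png');s=c['s'];print(s['t'],s['tcp_pos'],s['ft_force'])"
```

```text
9.55 [ 0.55090862 -0.04266909  0.25075026] [ 0.66481232  0.8445816  -0.67716591]
```

View pics/w6.png

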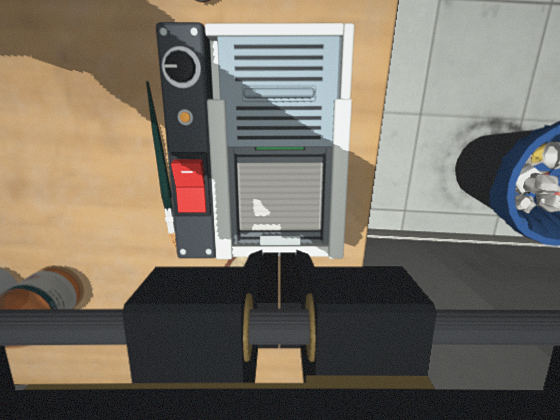

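The cover lies against the stop frame (row 36), the whole filter is exposed (rows 150–240), the rocker has tipped to off and the arm is clear. I'm handing in.

```bash
python3 -c "
from plant import bot
print(bot.sign_off())"
```

```text
the job is handed in; nothing more can be done
None
```

The job is handed in at about 9.6 s: the rocker was pressed to its off stop, the snap tab freed the cover, and the cover was pushed to its stop so the whole filter lies open; the loose things were not touched (no verdict was returned).

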